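Set the pottery wheel to speed three

TASK

On the little pottery wheel, push the orange speed lever with a fingertip all the way back to its off stop (the end with the red dot), then push it gently the other way and count the clicks: stop at the third click, without going past it, and leave it seated there. Only push the lever, never pinch it between the fingers. Leave the clay bowl on the wheel and the jar, cup and brush around it where they are.

Things in the scene. Friction and masses are not known exactly. Their poses are not given: they have to be found in the camera images.
- wheel: Table-top pottery wheel, fixed. Origin: centre of its underside, on the table; z up, x from its front deck (robot's side) to the wheel head, y to the left seen from the front. Grey deck: x -150 to -50 mm, y +-150, top 60 mm above the table. Blue body behind: x -50 to 170, y +-150, 85 mm high. The lever's slot runs along y in the deck at x = -105, y from -58 to +58, in a flush black bezel.
- speed_lever (a joint): Lever travel along the wheel's +y, in m: 0 at the off stop (red dot end), 0.086 at the fast stop. Five clicks: it rests at 0.020, 0.036, 0.052 (third), 0.068, 0.084. Ridges 8 mm before each click. Leaving a seat takes a push of about 7 to 10 N; the push falls towards the ridge, past which the lever snaps into the next seat by itself. Under 1 N from 0 to 0.004. Starts in click 1, 2 or 3.
- lever_top (a point): Centre of the top of the lever's orange grip, a fin 34 mm along the wheel's x, 14 mm along its y (the way it slides) and 34 mm tall, from 6 to 40 mm above the deck. At travel q (mm) it lies in the wheel's frame at x = -105, y = -43 + q, z = 100 mm. The deck is flat and clear along the slot on both sides of the fin, out to y = +-150.
- off_dot (a point): Centre of the flat red dot, 16 mm across, on the deck in line with the slot at y = -98 mm of the wheel: it marks the off end. A smaller white dot at y = +98 marks the fast end. The clicks have no marks.
- wheel_head (a point): Centre of the top of the aluminium wheel head, a fixed disc 190 mm in diameter behind the deck: x = +55, y = 0, z = 105 mm in the wheel's frame.
- bowl: Terracotta bowl, loose, 110 mm across the rim, 50 mm high, standing near the centre of the wheel head (its rim is 155 mm above the table); origin at the centre of its underside.
- jar: Amber glass glaze jar with a green cap, loose, 64 mm in diameter, 100 mm high, on the table left of the wheel; origin at the centre of its underside.
- cup: Blue ceramic cup, loose, 76 mm across, 85 mm high, on the table right of the wheel; origin at the centre of its underside.
- brush: Flat glaze brush, loose, 180 mm long, about 42 mm wide and 20 mm thick, lying on the table in front of the wheel, between it and the robot; origin at the centre of its underside, x along it towards the bristles.

How it is judged:
On the way, in this order (a step that is already met when the one before it is completed fails the run):
1. the lever is fully back at its off stop (value of joint speed_lever below 0.005 m), for 0.1 s.
2. the lever has clicked into the third detent (value of joint speed_lever between 0.048 and 0.056 m), for 0.2 s.
At the end, for the whole second after the job is handed in: The lever rests, still, in the third click (travel 52 mm, within 4 mm), after having been back at the off stop (within 5 mm); bowl, jar, cup and brush within 15 mm of where they stood (all of step 2 and velocity of joint speed_lever between -0.005 and 0.005 m/s and distance of each of bowl, jar, cup, brush from where it was at the start of the episode below 0.015 m); the robot touches nothing.
It fails at once if the lever was pushed past the third click (over the ridge to the fourth) (value of joint speed_lever above 0.06 m).
It fails at once if the lever was pinched: both its faces pressed at once (contact force between the fingers and speed_lever_c0 above 3 N and contact force between the fingers and speed_lever_c1 above 3 N).
It fails at once if the lever was pushed roughly (over 30 N) (contact force between anything else and speed_lever_c0 above 30 N or contact force between anything else and speed_lever_c1 above 30 N).
It fails at once if the bowl, jar, cup or brush was moved or lifted (distance of any of bowl, jar, cup, brush from where it was at the start of the episode above 0.015 m).
It also fails if it takes over 72 s, if anything falls off the work surface, if the arm or the gripper's body presses on something with over 40 N, if the wrist force passes 120 N, or if a joint passes its speed limit or range.

ROBOT

A 6-joint arm with a two-finger parallel gripper is mounted at the origin on the work surface. World frame = base frame: x ahead of the robot, y to its left, z up, the work surface at z = 0. Lengths are in m, angles in rad, forces in N, time in s.
With the tool pointing down it reaches from about 0.275 to 0.725 m from the base axis. Payload 15.9 kg.
Tool frame: the origin (TCP) lies on the centre line of the jaws, within the pads' length; the fingertips stand 22 mm ahead of it and the grasp point (between the pads) lies 3 mm ahead of it; z points along the fingers, y is the line along which they close (so a half turn about z gives the same grasp; the last joint's range is limited). The gripper opens to 85 mm and grips with 20 to 120 N. Pads are 22 mm wide; open, the fingers measure 114 mm over their backs; the gripper's body (76 mm by 85 mm) begins 54 mm behind the grasp point. The pads swing forward as they close: fully open they stand 13 mm farther back than shut.
Start: joints at [-1.213, 0.213, -0.034, 1.323, 0, 1.571], TCP at [0.175, -0.468, 0.253] pointing down, gripper open.
Joint ranges: [-2.98, 2.98], [-0.74, 1.72], [-1.14, 1.35], [-2.1, 2.04], [-1.57, 1.44], [-3.14, 3.14]. Speed limits (rad/s): [1.89, 1.89, 2.39, 2.57, 3.14, 3.14].

INTERFACE

Orientations are given as [roll, pitch, yaw] about the fixed x, y, z axes, in that order (R = Rz(yaw) Ry(pitch) Rx(roll)).
In Python, from plant import r, get_image gives the robot as it stands.
- The arm moves only by the shell command python3 -m pendant 'ROWS' [OPENING] [FORCE]. ROWS is JSON, a list of rows, each a list of 6 numbers: the shift along the tool's x, y, z in mm, then the turn, a rotation vector about the tool's x, y, z in rad. In form: [[x, y, z, wx, wy, wz], ...]. A call has exactly 5 rows; each row shifts and turns the commanded pose from where the row before left it, along the tool's axes as they then stand; what a row does not reach is not made up. A row lasts 1/12 s, in which the tool goes at most 41.7 mm and 7.16 degrees, less where a joint would pass 70% of its speed; a pose out of reach is approached as far as the arm can. A call with a gripper value outside its range is refused whole. OPENING is the closure in counts, from 0 (fully open) to 255 (shut), set as the call begins (- or left out, the last holds). The fingers move at their own pace and stop on an object; FORCE is the grip in N (left out, the last holds). Time passes only in rows, so rows that do not move let the fingers close, or fill a call up. It gives the time, the measured TCP pose, the force, the opening and the grip force at its end, in the units of the state.
- r.get_state(): the state, without advancing time (a new reading comes with each control period).
- get_image(name): name is "side" or "top"; returns a dict with "color" (400x640x3 uint8, red, green, blue), "camera_matrix" (3x3 intrinsics, pixels), "k1" (the pictures are not rectified: a ray, as slopes to the right and down, at radius r is drawn at 1 + k1 r^2 times it, then the intrinsics apply), "eye" and "attitude" of the camera in the world. Camera axes: x right, y up, looking along -z (the intrinsics and any distortion apply to the point x, -y, -z); pixel columns grow to the right and rows downward; lengths in m; the calibration is good to about 2 mm. A picture is of the moment at which its call begins. There is no depth.
- r.sign_off(): hands the job in; it is judged then, once.
The state is a dict: "clock": time; "qpos": joint angles; "qvel": joint speeds; "joint_torque": joint torques, N m; "tool_pos": TCP position; "tool_rot": TCP orientation; "ft_force": force on the tool from outside, world axes, zero at the start; "ft_torque": the same for the moment, N m; "width": finger opening in m; "grasp_force": force on a finger pad.
Only numpy, scipy, OpenCV 4.12 (cv2) and the standard library are available. Lean on these libraries where they do the work, as an engineer would, in place of code of your own. Each camera call takes 0.05 s, during which the arm holds its last target. There are 200 camera calls.

## Working session

There is one attempt and no reset: what is moved stays moved. The work goes in short steps, Python scripts to look and compute and a shell command to move; the robot and the scene stay as the last step left them, time stands still between calls to the robot, and variables do not carry over. Pictures are saved under pics/ and viewed, at most 10 in all, crops included, and the job is handed in when it is done.

```bash
mkdir -p pics; ls
cat > h.py <<'E'
import numpy as np, cv2
from plant import r, get_image
from scipy.spatial.transform import Rotation as R
def att(im):
    a=np.array(im["attitude"],float)
    if a.shape==(3,3): return a
    if a.size==4: return R.from_quat(a).as_matrix()
    return R.from_euler('xyz',a).as_matrix()
def ray(im,u,v):
    K=np.array(im["camera_matrix"]);k=im["k1"]
    d=np.array([(u-K[0,2])/K[0,0],(v-K[1,2])/K[1,1]]);s=d.copy()
    for _ in range(20): s=d/(1+k*(s@s))
    return np.array(im["eye"]),att(im)@np.array([s[0],-s[1],-1])
def onz(im,u,v,z):
    e,d=ray(im,u,v);return e+d*(z-e[2])/d[2]
def proj(im,p):
    K=np.array(im["camera_matrix"]);c=att(im).T@(np.array(p)-im["eye"])
    s=np.array([c[0],-c[1]])/-c[2];s=s*(1+im["k1"]*(s@s))
    return K[0,0]*s[0]+K[0,2],K[1,1]*s[1]+K[1,2]
E
python3 - <<'E'
from h import *
for n in("top","side"):
    im=get_image(n);cv2.imwrite(f"pics/{n}0.png",im["color"][:,:,::-1]);print(n,im["camera_matrix"],im["k1"],im["eye"],im["attitude"])
print(r.get_state())
E
```

```text
pics
top [[488.54614225   0.         320.89547591]
 [  0.         488.54614225 204.60338184]
 [  0.           0.           1.        ]] -0.08527067682307865 [0.45018637 0.06156237 1.19735933] [ 0.14312753 -0.00935639 -1.59660655]
side [[422.30975206   0.         318.60415915]
 [  0.         422.30975206 195.95794036]
 [  0.           0.           1.        ]] -0.08849941470211224 [0.21932121 0.61710725 0.9271644 ] [ 0.69855062 -0.00737568 -2.53687252]
{'clock': 0.1, 'qpos': array([-1.21294910e+00,  2.13302210e-01, -3.49787488e-02,  1.32351989e+00,
       -1.82484518e-05,  1.57078473e+00]), 'qvel': array([ 0.00179772, -0.00101279,  0.00022391,  0.00033561, -0.00010149,
       -0.00065591]), 'joint_torque': array([-1.63226137e-03, -6.87250400e+01,  4.87805414e+01,  1.22427248e-02,
       -1.21118583e-04, -2.04939101e-05]), 'tool_pos': array([ 0.17502321, -0.46805805,  0.252875  ]), 'tool_rot': array([-3.14058813e+00,  1.82367944e-05,  3.57858837e-01]), 'ft_force': array([-0.3989792 ,  0.33800076,  0.02317539]), 'ft_torque': array([-0.0279198 , -0.00914113, -0.0008022 ]), 'grasp_force': 0.0, 'width': 0.08555812963544009}
```

View pics/top0.png

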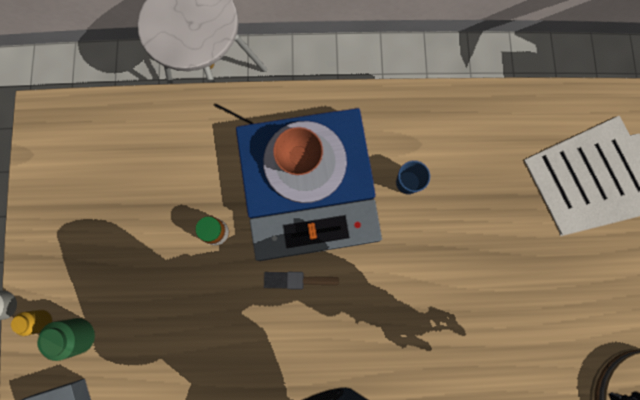

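View pics/side0.png

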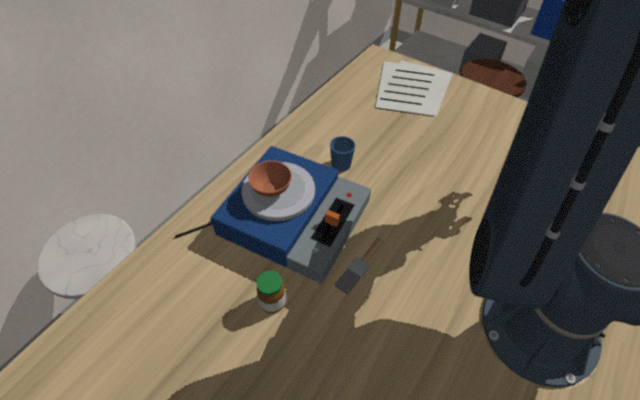

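The top view shows the deck with the orange fin at about (312,231), the red dot at (358,225), the wheel head at (305,161) and the brush at (300,281). The side view shows the fin at (332,217) and the red dot at (349,195). I'll localise these with colour masks.

```bash
cat >> h.py <<'E'
def blob(im,lo,hi,box):
    h=cv2.cvtColor(im["color"],cv2.COLOR_RGB2HSV);m=cv2.inRange(h,np.array(lo),np.array(hi))
    u0,u1,v0,v1=box;z=np.zeros_like(m);z[v0:v1,u0:u1]=m[v0:v1,u0:u1]
    n,l,s,c=cv2.connectedComponentsWithStats(z);i=1+np.argmax(s[1:,4]);return c[i],s[i],l==i
E
python3 - <<'E'
from h import *
T=get_image("top");S=get_image("side")
def tri(a,b):
    (e,d),(f,g)=ray(T,*a),ray(S,*b);A=np.stack([d,-g],1);t=np.linalg.lstsq(A,f-e,rcond=None)[0]
    p,q=e+d*t[0],f+g*t[1];return (p+q)/2,np.linalg.norm(p-q)
rt=blob(T,(0,120,100),(8,255,255),(345,372,212,238));rs=blob(S,(0,120,100),(8,255,255),(340,358,185,205))
print("red",rt[:2],onz(T,*rt[0],.06),rs[:2],onz(S,*rs[0],.06))
ot=blob(T,(8,150,120),(22,255,255),(285,350,215,248));os_=blob(S,(5,150,60),(22,255,255),(310,350,200,235))
print("orange",ot[:2],os_[:2],onz(T,*ot[0],.1))
h=cv2.cvtColor(T["color"],cv2.COLOR_RGB2HSV);print(h[222:242:2,304:322:2,2]);
# wheel head: fit outline of bright low-sat
m=cv2.inRange(h,np.array((0,0,110)),np.array((179,60,255)));m2=np.zeros_like(m);m2[110:215,245:355]=m[110:215,245:355]
c=max(cv2.findContours(m2,0,1)[0],key=cv2.contourArea);el=cv2.fitEllipse(cv2.convexHull(c));print("head",el,onz(T,*el[0],.105))
# black bezel
m=cv2.inRange(h,np.array((0,0,0)),np.array((179,255,45)));m2=np.zeros_like(m);m2[205:260,275:360]=m[205:260,275:360];m2[ot[2]]=255
c=max(cv2.findContours(m2,0,1)[0],key=cv2.contourArea);q=cv2.minAreaRect(c);print("bezel",q,[onz(T,*p,.06).round(4) for p in [q[0],*cv2.boxPoints(q)]])
for n,im in(("top",T),("side",S)):
    u,v=(316,232) if n=="top" else (333,222)
    w=im["color"][v-40:v+40,u-55:u+55,::-1];cv2.imwrite(f"pics/c_{n}.png",cv2.resize(w,None,fx=6,fy=6,interpolation=2))
E
```

```text
red (array([357.10344828, 224.48275862]), array([354, 222,   7,   6,  29], dtype=int32)) [ 0.56468509 -0.03685338  0.06      ] (array([348.78571429, 194.64285714]), array([347, 193,   5,   4,  14], dtype=int32)) [ 0.56418899 -0.03605794  0.06      ]
orange (array([311.92553191, 230.44680851]), array([308, 223,   9,  16,  94], dtype=int32)) (array([332.07303371, 217.52247191]), array([325, 210,  15,  17, 178], dtype=int32)) [0.54971898 0.06893437 0.1       ]
[[ 16  17  14  24  62  36  20  21  22]
 [ 12  13 126 149 161 121  21  21  19]
 [ 12  12 117 166 151 122  20  24  20]
 [ 11  12  74 159 144 137  30  19  17]
 [ 15  14  66 166 158 168  52   6   5]
 [  8   3  54 162 153 164  53   9   8]
 [  7   7  26 143 138 164  83  20  23]
 [ 11  15  11 141 165 177 126  22  23]
 [ 11  11  12 101 129 106  62  17  24]
 [ 11  13  13  15  19  16  13  11  12]]
head ((304.9317321777344, 161.38267517089844), (80.78814697265625, 82.5268325805664), 95.42993927001953) [0.70813067 0.08123953 0.105     ]
bezel ((314.980224609375, 231.2774200439453), (24.744720458984375, 64.32990264892578), 80.83765411376953) [array([0.5512, 0.0621, 0.06  ]), array([0.5698, 0.1406, 0.06  ]), array([ 0.5903, -0.0088,  0.06  ]), array([ 0.5327, -0.0161,  0.06  ]), array([0.5125, 0.1323, 0.06  ])]
```

View pics/c_top.png

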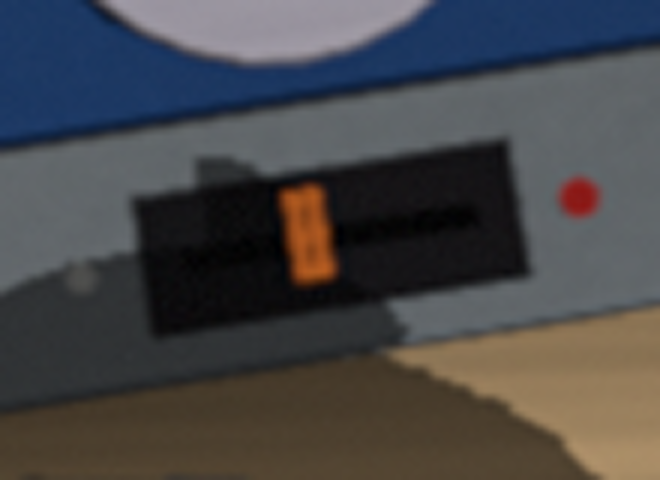

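Estimates: slot centre is about (0.551, 0.061), wheel yaw about 0.138 rad, and lever travel about 51 mm, so it starts in click 3. I'll move with the fingers shut to above the fast side of the fin, then turn so tool x lies along wheel +y.

```bash
for i in 1 2 3; do python3 -m pendant '[[27.5,-21,0,0,0,0],[27.5,-21,0,0,0,0],[27.5,-21,0,0,0,0],[27.5,-21,0,0,0,0],[27.5,-21,0,0,0,0]]' 255 20 >/dev/null; done
python3 -m pendant '[[27.5,-21,0,0,0,0],[27.5,-21,0,0,0,0],[27.5,-21,0,0,0,0],[27.5,-21,0,0,0,0],[27.5,-21,0,0,0,0]]'
for i in 1 2; do python3 -m pendant '[[0,0,0,0,0,-0.09],[0,0,0,0,0,-0.09],[0,0,0,0,0,-0.09],[0,0,0,0,0,-0.09],[0,0,0,0,0,-0.09]]' >/dev/null; done
python3 -m pendant '[[0,0,0,0,0,-0.09],[0,0,0,0,0,-0.09],[0,0,0,0,0,-0.09],[0,0,0,0,0,-0.09],[0,0,0,0,0,-0.09]]'
cat > w.py <<'E'
from h import *
s=r.get_state();p=s["tool_pos"]-[.5511,.0611,0];c,n=np.cos(.138),np.sin(.138)
f=s["ft_force"];print("t%.2f wheel x %.1f y %.1f z %.1f yaw %.3f | F along y %.2f x %.2f z %.2f"%(s["clock"],1e3*(c*p[0]+n*p[1])-105,1e3*(-n*p[0]+c*p[1]),1e3*p[2],s["tool_rot"][2],-n*f[0]+c*f[1],c*f[0]+n*f[1],f[2]),s["width"])
E
python3 w.py
```

```text
clock: 1.87
tool_pos: [0.5437, 0.1194, 0.2531]
tool_rot: [3.142, 0.0, 0.358]
ft_force: [1.1, -1.2, 0.0]
width: 0.0
grasp_force: 0.0
clock: 3.12
tool_pos: [0.5431, 0.1177, 0.2531]
tool_rot: [-3.141, 0.0, 1.712]
ft_force: [-0.5, 0.4, 0.2]
width: -0.0001
grasp_force: 0.0
t3.12 wheel x -105.2 y 57.1 z 253.1 yaw 1.712 | F along y 0.50 x -0.40 z 0.23 -0.00012673994375905244
```

```bash
python3 -m pendant '[[0,0,20,0,0,0],[0,0,20,0,0,0],[0,0,20,0,0,0],[0,0,15,0,0,0],[0,0,15,0,0,0]]' >/dev/null
python3 -m pendant '[[0,0,15,0,0,0],[0,0,15,0,0,0],[0,0,15,0,0,0],[0,0,10,0,0,0],[0,0,10,0,0,0]]' >/dev/null; python3 w.py
python3 - <<'E'
from h import *
S=get_image("side");w=S["color"][150:290,250:450,::-1];cv2.imwrite("pics/s1.png",cv2.resize(w,None,fx=4,fy=4,interpolation=2))
E
```

```text
t3.95 wheel x -105.3 y 57.1 z 97.5 yaw 1.708 | F along y -0.05 x 0.05 z -0.19 0.00012611294855262775
```

View pics/s1.png

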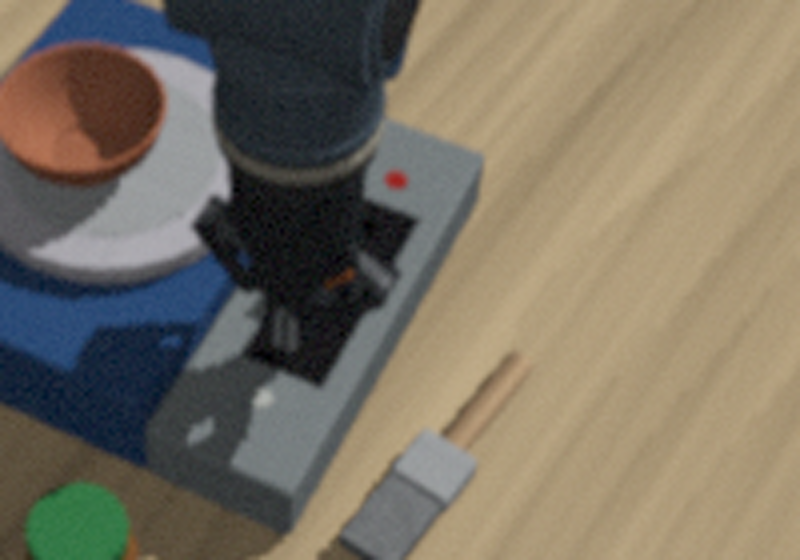

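The closed fingertips are down on the fast (+y) side of the fin and clear of everything else. Now I'll push along tool -x towards off.

```bash
python3 -m pendant '[[-5,0,0,0,0,0],[-5,0,0,0,0,0],[-5,0,0,0,0,0],[-4,0,0,0,0,0],[-3,0,0,0,0,0]]' >/dev/null;python3 w.py
for i in 1 2 3 4; do python3 -m pendant '[[-1,0,0,0,0,0],[-1,0,0,0,0,0],[-1,0,0,0,0,0],[-1,0,0,0,0,0],[-1,0,0,0,0,0]]' >/dev/null;python3 w.py; done
```

```text
t4.42 wheel x -104.7 y 34.4 z 98.9 yaw 1.707 | F along y 0.00 x -0.45 z 0.33 -9.816677412188021e-05
t4.83 wheel x -105.1 y 30.2 z 98.3 yaw 1.708 | F along y -0.19 x 0.28 z 0.10 -0.00012720809682840333
t5.25 wheel x -105.1 y 25.1 z 98.3 yaw 1.708 | F along y 0.67 x -0.35 z 0.38 -0.0002649460140539834
t5.67 wheel x -105.1 y 20.6 z 98.4 yaw 1.708 | F along y 4.42 x 0.09 z 0.99 1.1661731898406699e-05
t6.08 wheel x -105.1 y 14.8 z 98.3 yaw 1.708 | F along y -0.39 x 0.06 z 0.09 -0.00019855665182231413
```

```bash
for i in 1 2 3 4 5 6 7; do python3 -m pendant '[[-1,0,0,0,0,0],[-1,0,0,0,0,0],[-1,0,0,0,0,0],[-1,0,0,0,0,0],[-1,0,0,0,0,0]]' >/dev/null;python3 w.py; done
```

```text
t6.50 wheel x -105.1 y 10.0 z 98.3 yaw 1.708 | F along y -0.20 x -0.59 z 0.58 0.0002028086589355006
t6.92 wheel x -105.1 y 5.8 z 98.4 yaw 1.708 | F along y 5.28 x -0.09 z 0.63 4.258352347931725e-05
t7.33 wheel x -105.1 y -0.2 z 98.3 yaw 1.708 | F along y -0.51 x -0.46 z 0.47 -0.0002301074974178665
t7.75 wheel x -105.1 y -5.0 z 98.3 yaw 1.708 | F along y -0.35 x 0.41 z 0.26 0.0002003414134905499
t8.17 wheel x -105.1 y -9.1 z 98.4 yaw 1.708 | F along y 6.32 x -1.22 z 1.46 0.00013994383826797984
t8.58 wheel x -105.1 y -15.0 z 98.3 yaw 1.708 | F along y 0.35 x -0.49 z 0.27 -0.00011997980509565166
t9.00 wheel x -105.1 y -20.0 z 98.3 yaw 1.708 | F along y 0.64 x -0.87 z -0.48 -5.27785057689613e-05
```

Three ridges have been crossed. The off stop should come at about y = -25, so I'll creep towards it.

```bash
for i in 1 2 3; do python3 -m pendant '[[-0.5,0,0,0,0,0],[-0.5,0,0,0,0,0],[-0.5,0,0,0,0,0],[-0.5,0,0,0,0,0],[0,0,0,0,0,0]]' >/dev/null;python3 w.py; done
```

```text
t9.42 wheel x -105.1 y -21.9 z 98.3 yaw 1.708 | F along y 0.30 x 0.18 z -0.62 3.897974272552418e-05
t9.83 wheel x -105.1 y -24.0 z 98.3 yaw 1.708 | F along y 0.33 x -0.52 z 0.42 0.00019344734238417577
t10.25 wheel x -105.2 y -26.0 z 98.3 yaw 1.708 | F along y -0.22 x -0.10 z -0.68 -5.627728385343628e-05
```

```bash
python3 -m pendant '[[-0.3,0,0,0,0,0],[-0.3,0,0,0,0,0],[-0.3,0,0,0,0,0],[-0.3,0,0,0,0,0],[0,0,0,0,0,0]]' >/dev/null;python3 w.py
```

```text
t10.67 wheel x -105.1 y -26.9 z 98.3 yaw 1.708 | F along y 0.70 x -0.80 z 0.68 -0.00015540288115977556
```

```bash
python3 -m pendant '[[-0.3,0,0,0,0,0],[-0.3,0,0,0,0,0],[-0.3,0,0,0,0,0],[0,0,0,0,0,0],[0,0,0,0,0,0]]' >/dev/null;python3 w.py
```

```text
t11.08 wheel x -105.1 y -27.1 z 98.3 yaw 1.708 | F along y 9.18 x 0.35 z 0.18 -0.00020424170852898784
```

Off stop found: about 9 N at y = -27.1. I'll back off, lift, cross over the fin and come down on the off side.

```bash
python3 -m pendant '[[4,0,0,0,0,0],[6,0,0,0,0,0],[6,0,0,0,0,0],[0,0,-10,0,0,0],[0,0,-15,0,0,0]]' >/dev/null
python3 -m pendant '[[0,0,-15,0,0,0],[0,0,-10,0,0,0],[-10,0,0,0,0,0],[-15,0,0,0,0,0],[-15,0,0,0,0,0]]' >/dev/null
python3 -m pendant '[[-15,0,0,0,0,0],[-15,0,0,0,0,0],[-6,0,0,0,0,0],[0,0,0,0,0,0],[0,0,10,0,0,0]]' >/dev/null
python3 w.py
python3 -m pendant '[[0,0,15,0,0,0],[0,0,15,0,0,0],[0,0,10,0,0,0],[0,0,0,0,0,0],[0,0,0,0,0,0]]' >/dev/null;python3 w.py
python3 - <<'E'
from h import *
S=get_image("side");w=S["color"][150:290,250:450,::-1];cv2.imwrite("pics/s2.png",cv2.resize(w,None,fx=4,fy=4,interpolation=2))
E
```

```text
t12.33 wheel x -104.5 y -88.3 z 139.2 yaw 1.707 | F along y 0.10 x 0.12 z -0.56 -2.1018148876103615e-05
t12.75 wheel x -105.6 y -87.4 z 97.9 yaw 1.708 | F along y -0.24 x 0.48 z -0.68 -6.243889167889845e-06
```

View pics/s2.png

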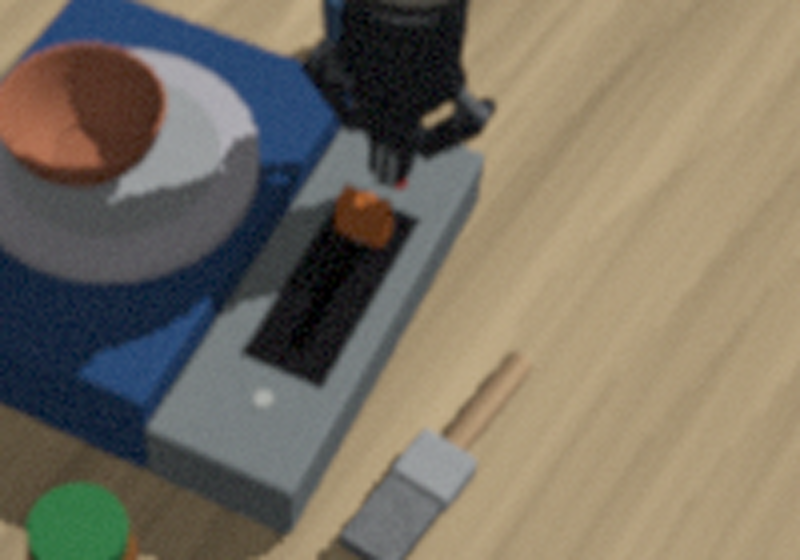

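The lever is at the off end with the fingertips behind it, over the red dot. Now I'll push gently the other way.

```bash
python3 -m pendant '[[5,0,0,0,0,0],[5,0,0,0,0,0],[5,0,0,0,0,0],[4,0,0,0,0,0],[2,0,0,0,0,0]]' >/dev/null;python3 w.py
for i in 1 2 3 4 5 6 7 8 9 10; do python3 -m pendant '[[0.5,0,0,0,0,0],[0.5,0,0,0,0,0],[0.5,0,0,0,0,0],[0.5,0,0,0,0,0],[0,0,0,0,0,0]]' >/dev/null;python3 w.py; done
```

```text
t13.22 wheel x -105.0 y -66.1 z 98.6 yaw 1.708 | F along y -1.12 x -1.01 z -0.02 -0.0001638893541571343
t13.63 wheel x -105.2 y -65.0 z 98.3 yaw 1.708 | F along y 0.94 x 0.08 z -0.00 3.7583577631597615e-06
t14.05 wheel x -105.2 y -62.9 z 98.3 yaw 1.708 | F along y -0.43 x -0.35 z 0.28 -0.00014660291472619086
t14.47 wheel x -105.2 y -60.9 z 98.3 yaw 1.708 | F along y -0.05 x -0.22 z 0.03 0.00029283634302435516
t14.88 wheel x -105.2 y -58.9 z 98.3 yaw 1.708 | F along y -0.58 x 0.36 z 0.14 -0.00027061273227757857
t15.30 wheel x -105.2 y -57.6 z 98.4 yaw 1.707 | F along y -6.71 x -1.36 z 0.40 -0.00011583870006563527
t15.72 wheel x -105.2 y -55.2 z 98.4 yaw 1.708 | F along y -3.90 x -0.37 z 0.70 -8.59071885299265e-05
t16.13 wheel x -105.1 y -52.7 z 98.3 yaw 1.708 | F along y -1.66 x -0.97 z 0.51 0.0003881230509299994
t16.55 wheel x -105.2 y -50.7 z 98.2 yaw 1.708 | F along y 0.38 x 0.60 z 0.36 0.0002571563405235876
t16.97 wheel x -105.2 y -48.9 z 98.3 yaw 1.708 | F along y 0.13 x -0.23 z 0.49 -0.00015086517187200328
t17.38 wheel x -105.1 y -46.8 z 98.3 yaw 1.708 | F along y -1.15 x 0.28 z 0.05 4.291927225977806e-05
```

First click passed near y = -52, so travel is about y + 63. The next two should come near -35 and -19.

```bash
for i in 1 2 3 4 5 6 7 8; do python3 -m pendant '[[0.5,0,0,0,0,0],[0.5,0,0,0,0,0],[0.5,0,0,0,0,0],[0.5,0,0,0,0,0],[0,0,0,0,0,0]]' >/dev/null;python3 w.py; done
```

```text
t17.80 wheel x -105.2 y -44.9 z 98.3 yaw 1.708 | F along y -0.67 x -0.20 z -0.61 0.00014063354403258562
t18.22 wheel x -105.2 y -42.9 z 98.3 yaw 1.708 | F along y -0.19 x 0.02 z 1.04 -0.00012065038048868057
t18.63 wheel x -105.1 y -41.6 z 98.4 yaw 1.707 | F along y -6.42 x -0.15 z 0.16 0.0002503714165006493
t19.05 wheel x -105.1 y -39.3 z 98.4 yaw 1.707 | F along y -3.75 x -0.08 z 1.41 0.00010134598419335304
t19.47 wheel x -105.1 y -36.7 z 98.3 yaw 1.708 | F along y -1.62 x -0.11 z 1.97 0.00021458293034969943
t19.88 wheel x -105.2 y -34.6 z 98.2 yaw 1.708 | F along y -0.68 x 0.35 z -0.10 0.0003206539180674865
t20.30 wheel x -105.2 y -32.8 z 98.3 yaw 1.708 | F along y -0.18 x -0.06 z -0.03 7.102044037645696e-05
t20.72 wheel x -105.1 y -30.9 z 98.3 yaw 1.708 | F along y -0.73 x -0.36 z -1.14 -0.0002905357210646907
```

Second click seated; the spacing is exactly 16 mm. The third ridge should come near y = -19.5.

```bash
for i in 1 2 3 4 5 6; do python3 -m pendant '[[0.5,0,0,0,0,0],[0.5,0,0,0,0,0],[0.5,0,0,0,0,0],[0.5,0,0,0,0,0],[0,0,0,0,0,0]]' >/dev/null;python3 w.py; done
```

```text
t21.13 wheel x -105.1 y -28.9 z 98.3 yaw 1.708 | F along y -0.17 x -0.58 z 0.02 9.57180040259742e-05
t21.55 wheel x -105.2 y -26.9 z 98.3 yaw 1.708 | F along y -0.07 x 0.44 z -0.34 3.292326799824099e-05
t21.97 wheel x -105.1 y -25.6 z 98.4 yaw 1.707 | F along y -7.28 x -1.20 z 0.94 -0.00019911267847636774
t22.38 wheel x -105.1 y -23.3 z 98.3 yaw 1.707 | F along y -4.17 x -0.76 z 0.48 -0.00021743445431885212
t22.80 wheel x -105.1 y -20.7 z 98.3 yaw 1.708 | F along y -1.77 x 0.06 z 1.51 8.468654706917975e-05
t23.22 wheel x -105.1 y -18.7 z 98.3 yaw 1.708 | F along y 0.16 x 0.11 z -0.14 -7.169974120209322e-05
```

Force fell to zero past the ridge, so the lever has snapped into click 3. I'll go 2 mm further for margin (still 5 mm short of the seated fin), then retreat and check.

```bash
python3 -m pendant '[[0.5,0,0,0,0,0],[0.5,0,0,0,0,0],[0.5,0,0,0,0,0],[0.5,0,0,0,0,0],[0,0,0,0,0,0]]' >/dev/null;python3 w.py
python3 -m pendant '[[-5,0,0,0,0,0],[-10,0,0,0,0,0],[-15,0,0,0,0,0],[-15,0,0,0,0,0],[-10,0,0,0,0,0]]' >/dev/null
python3 -m pendant '[[0,0,-10,0,0,0],[0,0,-20,0,0,0],[0,0,-25,0,0,0],[0,0,-25,0,0,0],[0,0,-20,0,0,0]]' >/dev/null
for i in 1 2; do python3 -m pendant '[[-25,0,0,0,0,0],[-25,0,0,0,0,0],[-25,0,0,0,0,0],[-25,0,0,0,0,0],[-15,0,0,0,0,0]]' >/dev/null; done
python3 -m pendant '[[0,0,0,0,0,0],[0,0,0,0,0,0],[0,0,0,0,0,0],[0,0,0,0,0,0],[0,0,0,0,0,0]]' >/dev/null
python3 w.py
python3 - <<'E'
from h import *
T=get_image("top");ot=blob(T,(8,150,120),(22,255,255),(285,350,215,248));p=onz(T,*ot[0],.1);c,n=np.cos(.138),np.sin(.138)
d=p-[.5511,.0611,0];print(ot[:2],"q",1e3*(-n*d[0]+c*d[1])+43)
cv2.imwrite("pics/t3.png",T["color"][:,:,::-1])
E
```

```text
t23.63 wheel x -105.2 y -16.8 z 98.3 yaw 1.708 | F along y -0.42 x 0.27 z 0.30 0.00022043230139391344
t25.72 wheel x -105.2 y -301.0 z 198.6 yaw 1.709 | F along y 0.14 x 0.07 z -0.50 -0.00042715571485027844
(array([312.        , 230.74038462]), array([308, 223,   9,  16, 104], dtype=int32)) q 50.890940876807484
```

View pics/t3.png

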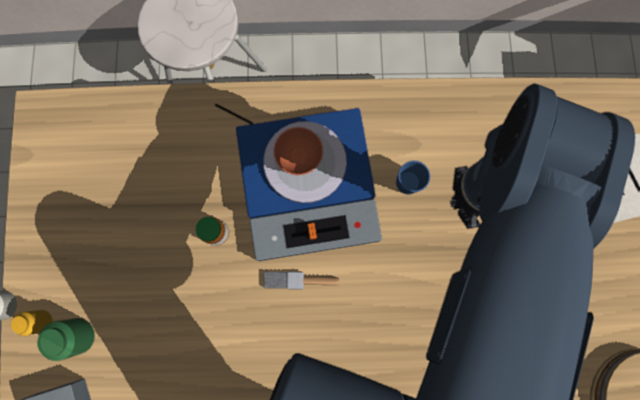

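The lever is back at (312,231), the same pixel as its original click 3. The bowl, jar, cup and brush look unmoved, and the arm is clear of everything.

```bash
python3 -c "
from plant import r
print(r.sign_off())"
```

```text
the job is handed in; nothing more can be done
None
```

The lever was pushed to the off stop, then back through three clicks; the last image shows it in click 3 with the bowl, jar, cup and brush unmoved. The job is handed in; no verdict came back.

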